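# Show the marking of a welding filter plate over the light pad

## Task

The filter plate standing in the wooden stand has a frosted end with one small notched corner, and a yellow label on one face of that end. First set the wood offcut that crowds the plate down on the bench, the same way up and off the stand and pad; then draw the plate out by its clear (dark) end and hold it with the label centred about 10 cm above the light pad, long edges level and the label face turned upward, about halfway to lying flat or more. Finish while still holding it there, gripping only the clear end, and leave the other things on the bench where they are.

Things in the scene. Friction and masses are not known exactly. Their poses are not given: they have to be found in the camera images.
- plate: welding filter plate 108x51x8 mm, 0.1 kg, on one long edge in the stand. Origin: middle of that lower edge, 8 mm above bench. x: along it to the frosted end; y: out of the label face; z: to the upper edge. Dark green clear part x -54 to 20 mm, whitish frosted part 20 to 54. A 10 mm square notch in corner x 54, z 51 mm: seen from the label side, upper left, at the frosted end
- label (a point): centre of the yellow label (22 x 30 mm with black bars) on the plate's frosted end, at x = 34, y = 4, z = 22 mm in the plate's frame; same axes as the plate
- stand: pale wooden stand, fixed, 150 (x) x 110 (y) x 25 mm high, origin centre of underside, any yaw. A slot 112 mm long, 10 mm wide, 17 mm deep runs along x in the middle of its top; the plate stands in it, axes along the stand's, its upper edge 34 mm above the stand's top
- offcut: pine offcut, 33 (x) x 58 (y) x 38 mm high, 0.06 kg, origin centre of underside. At first it stands on the stand beside the plate's label face at the clear end, length roughly along the plate, 5 to 13 mm from it: grip it by its 58 mm length
- light_pad: flat square light pad, aluminium with a white lit top, fixed to the bench, 120 x 120 x 18 mm high, origin at the centre of its underside
- pad_top (a point): centre of the light pad's white top, 18 mm above the bench
- by_tape_measure: yellow tape measure 35x70x66 mm, bystander, leave alone; origin at the centre of its underside
- by_pencil: red pencil 13x148x8 mm, bystander, leave alone; origin at the centre of its underside
- by_scraper: scraper with red handle 68x210x18 mm, bystander, leave alone; origin at the centre of its underside

How it is judged:
By the outcome, as a careful person would: the job done as asked, in the order asked, and still so for the second after the job is handed in, while the arm keeps its last pose, push and grip.
It also fails if it takes over 51 s, if anything falls off the work surface, if the arm or the gripper's body presses on something with over 40 N, if the wrist force passes 120 N, or if a joint passes its speed limit or range.

## Robot

A 6-joint arm with a two-finger parallel gripper is mounted at the origin on a cart in front of the work surface, level with it; the furniture and walls round the work are solid. World frame = base frame: x ahead of the robot, y to its left, z up, the work surface at z = 0. Lengths are in mm, angles in rad, forces in N, time in s.
With the tool pointing down it reaches from about 250 to 725 mm from the base axis. Payload 4 kg.
Tool frame: the origin (TCP) lies on the centre line of the jaws, within the pads' length; the fingertips stand arm.nose_length ahead of it and the grasp point (between the pads) lies 5 mm behind it (arm.nose_length is the distance from the TCP to the fingertips, in mm); z points along the fingers, x is the direction in which the jaws open and shut, and the axes are right-handed (so a half turn about z gives the same grasp; the last joint's range is limited). The gripper opens to 85 mm and grips with 20 to 120 N. Pads are 22 mm wide; open, the fingers measure 114 mm over their backs; the gripper's body (76 mm by 85 mm) begins 54 mm behind the grasp point. The pads swing forward as they close: fully open they stand 13 mm farther back than shut.
Start: joints at [-1.125, 0.241, 0.005, 1.335, 0, 1.571], TCP at [215.588, -451.133, 245.306] pointing down, gripper open.
Joint ranges: [-2.72, 2.72], [-1.05, 1.87], [-1.09, 1.28], [-1.99, 2.15], [-1.42, 1.44], [-3.14, 3.14]. Speed limits (rad/s): [2.79, 2.79, 3.14, 3.14, 3.14, 3.14].

## Interface

Orientations are given as a unit quaternion [x, y, z, w].
In Python, from rig import sensors, camera, camera_params, job, arm gives the robot as it stands.
- The arm moves only by the tool step_arm, never from a script. Its argument "moves" is a list of rows, each an object of numbers: "hand": the finger opening in m, from 0 to 0.0854; "tx", "ty", "tz": the shift along the world's x, y, z in m; "ax", "ay", "az": the turn, a rotation vector about the world's x, y, z in degrees. In form: [{"hand": .., "tx": .., "ty": .., "tz": .., "ax": .., "ay": .., "az": ..}, ...]. A call has 1 to 10 rows; each row is the pose to reach, as a shift and turn from the pose commanded when the call began; what a row does not reach only later rows make up. A row lasts 1/12 s, in which the tool goes at most 41.7 mm and 7.16 degrees, less where a joint would pass 70% of its speed; a pose out of reach is approached as far as the arm can. A call with a gripper value outside its range is refused whole. The fingers move at their own pace and stop on an object; the grip force is fixed at half the most. Time passes only in rows, so rows that repeat a pose let the fingers close. It gives the time, the measured TCP pose, the force and the opening at its end, in the units of the state.
- sensors.read_state(): the state, without advancing time (a new reading comes with each control period).
- camera(name): name is "scene" or "top" or "wrist"; returns the picture (420x560x3 uint8, red, green, blue); there is no depth.
- camera_params(name): a dict with "fx", "fy", "cx", "cy" (pixels), "camera_from_world" (4x4, takes a point from world to camera coordinates). Camera axes: x right, y down, z forward; pixel columns grow to the right and rows downward; lengths in mm; the calibration is good to about 2 mm. A picture is of the moment at which its call begins: read the wrist's pose just before it. camera_params takes no time and is no camera call; for the wrist camera it gives the pose at the moment of the call.
- job.close_job(): hands the job in, once; it reports no verdict.
The state is a dict: "t": time; "joints": joint angles; "joint_velocities": joint speeds; "tau": joint torques, N m; "tcp_pos": TCP position; "tool_rot": TCP orientation; "force": force on the tool from outside, world axes, zero at the start; "ft_torque": the same for the moment, N m; "gripper_width": finger opening in mm.
Only numpy, scipy, OpenCV 4.12 (cv2) and the standard library are available. Lean on these libraries where they do the work, as an engineer would, in place of code of your own. Each camera call takes 0.05 s, during which the arm holds its last target. There are 200 camera calls.

## Working session

There is one attempt and no reset: what is moved stays moved. The work goes in short steps, Python scripts to look and compute and a tool call to move; the robot and the scene stay as the last step left them, time stands still between calls to the robot, and variables do not carry over. Pictures are saved under pics/ and viewed, about 8 in all and at most 12, crops included, and the job is handed in when it is done.

Besides the shell and the picture viewer there is one more tool, called after "Request:" as name(argument=value, ...), one argument or row to a line, values as JSON. step_arm: Moves the arm, as the interface text tells. Its arguments: {"type":"object","properties":{"moves":{"type":"array"}},"required":["moves"]}

```bash
mkdir -p pics; ls
python3 - <<'E'
from rig import sensors,camera,camera_params,job,arm
import cv2,numpy as np
print(sensors.read_state(), arm.nose_length)
for n in("top","scene"):
    im=camera(n); cv2.imwrite(f"pics/{n}0.png",im[:,:,::-1]); p=camera_params(n); print(n,p)
E
```

```text
pics
{'t': 0.0, 'joints': array([-1.12500152e+00,  2.41442994e-01,  3.72163754e-03,  1.33517561e+00,
        5.79850568e-06,  1.57083559e+00]), 'joint_velocities': array([ 4.49377011e-04,  5.94088500e-04, -8.12346988e-04,  7.45418791e-05,
       -1.61894277e-03,  4.05629443e-04]), 'tau': array([-2.54673350e-04, -3.72319829e+01,  2.52406186e+01,  1.70073321e-02,
       -6.52045969e-05, -7.53587955e-06]), 'tcp_pos': array([ 215.33265286, -450.59679074,  244.39693148]), 'tool_rot': array([ 8.45913155e-01, -5.33319633e-01, -8.86953376e-04, -5.62572706e-04]), 'force': array([-0.81520346, -0.45705826, -0.44991173]), 'ft_torque': array([-0.01712504,  0.00390043,  0.01633281]), 'gripper_width': 85.29550703676337} 14.0
top {'fx': 546.7016406390923, 'fy': 546.7016406390923, 'cx': 271.8473727068943, 'cy': 210.5371651698209, 'camera_from_world': array([[-3.38319221e-01, -9.40865511e-01, -1.76690397e-02,
         2.22141108e+02],
       [-7.42452229e-01,  2.78415614e-01, -6.09302416e-01,
         4.55281117e+02],
       [ 5.78190965e-01, -1.93020301e-01, -7.92741049e-01,
         1.28764335e+03],
       [ 0.00000000e+00,  0.00000000e+00,  0.00000000e+00,
         1.00000000e+00]])}
scene {'fx': 381.30952073330275, 'fy': 381.30952073330275, 'cx': 274.35211244482315, 'cy': 211.96245168391945, 'camera_from_world': array([[ 7.93458306e-01, -6.08377258e-01,  1.73501800e-02,
        -4.71781594e+02],
       [-2.48354700e-01, -3.49671952e-01, -9.03354565e-01,
         1.80170997e+02],
       [ 5.55647245e-01,  7.12465183e-01, -4.28543466e-01,
         9.22398893e+02],
       [ 0.00000000e+00,  0.00000000e+00,  0.00000000e+00,
         1.00000000e+00]])}
```

View pics/top0.png

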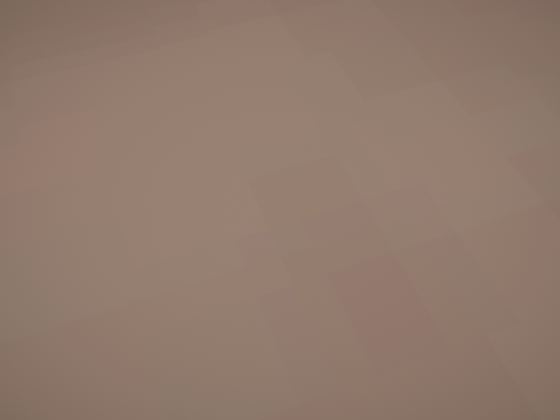

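View pics/scene0.png

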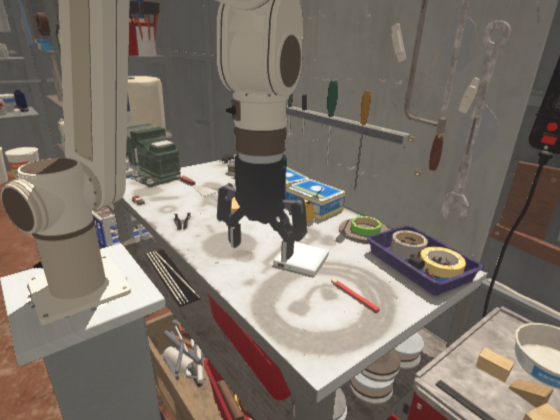

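The top view is blank brown, so something blocks it and I can't use it. The scene view shows the pad near (303,257) and the pencil near (355,294), with the gripper hiding the stand area. I'll try the wrist camera next.

```bash
cat > h.py <<'E'
from rig import sensors,camera,camera_params,job,arm
import cv2,numpy as np
from scipy.spatial.transform import Rotation as R
def shot(n,f,pp=False):
    p=camera_params(n); im=camera(n); cv2.imwrite(f"pics/{f}.png",im[:,:,::-1]); np.save(f"pics/{f}.npy",p["camera_from_world"])
    return im,p
def ray(p,uv,T=None):
    T=p["camera_from_world"] if T is None else T
    c=-T[:3,:3].T@T[:3,3]
    d=T[:3,:3].T@np.array([(uv[0]-p["cx"])/p["fx"],(uv[1]-p["cy"])/p["fy"],1]); return c,d
def onz(p,uv,z,T=None):
    c,d=ray(p,uv,T); return c+d*(z-c[2])/d[2]
def proj(p,X,T=None):
    T=p["camera_from_world"] if T is None else T
    X=np.atleast_2d(X)@T[:3,:3].T+T[:3,3]
    return np.c_[p["fx"]*X[:,0]/X[:,2]+p["cx"],p["fy"]*X[:,1]/X[:,2]+p["cy"]]
E
python3 - <<'E'
from h import *
im,p=shot("wrist","w0"); T=p["camera_from_world"]
print({k:p[k] for k in("fx","fy","cx","cy")}); print("cam",-T[:3,:3].T@T[:3,3],"fwd",T[2,:3])
s=camera_params("scene")
for uv in[(303,257),(355,294),(240,210)]: print(uv,onz(s,uv,10))
E
```

```text
{'fx': 365.815292584279, 'fy': 365.815292584279, 'cx': 277.66954765907633, 'cy': 210.59147855187143}
cam [ 289.68602204 -415.68116526  374.41608647] fwd [-0.28665775 -0.13372511 -0.94865427]
(303, 257) [ 516.94786519 -229.62525648   10.        ]
(355, 294) [ 508.42528107 -424.37394505   10.        ]
(240, 210) [541.21231596 124.26897206  10.        ]
```

View pics/w0.png

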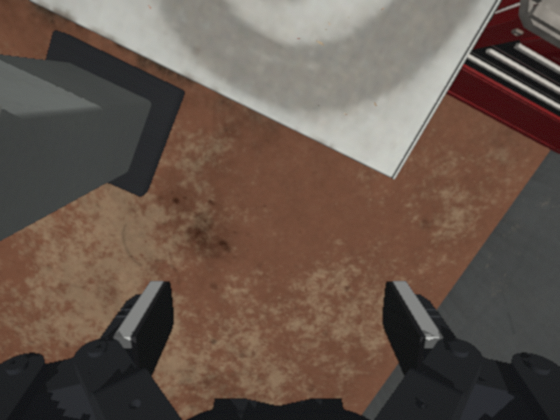

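The wrist view faces back towards the base and shows only the bench edge and floor. The camera sits on the tool's -y side, so I'll swing over the bench with tool y pointing ahead.

Request:
step_arm(
  moves=[
    {"tx":0.02,"ty":0.04,"tz":0.02,"az":7},
    {"tx":0.04,"ty":0.08,"tz":0.04,"az":14},
    {"tx":0.06,"ty":0.12,"tz":0.06,"az":21},
    {"tx":0.08,"ty":0.16,"tz":0.08,"az":28},
    {"tx":0.1,"ty":0.2,"tz":0.1,"az":35},
    {"tx":0.12,"ty":0.24,"tz":0.12,"az":42},
    {"tx":0.13,"ty":0.28,"tz":0.14,"az":49},
    {"tx":0.135,"ty":0.32,"tz":0.15,"az":56},
    {"tx":0.135,"ty":0.36,"tz":0.155,"az":63},
    {"tx":0.135,"ty":0.4,"tz":0.155,"az":70},
  ],
)

```text
validation failed for argument at $.mo...
```

Request:
step_arm(
  moves=[
    {"ty":0.03,"az":7},
    {"ty":0.06,"az":14},
    {"ty":0.08,"az":21},
    {"ty":0.1,"az":28},
    {"ty":0.1,"az":35},
    {"ty":0.1,"az":42},
    {"ty":0.1,"az":49},
    {"ty":0.1,"az":56},
    {"ty":0.1,"az":63},
    {"ty":0.1,"az":70},
  ],
)

```text
validation failed for argument at $.mo...
```

Request:
step_arm(
  moves=[
    {"az":7},
    {"az":15},
    {"az":15},
    {"az":15},
  ],
)

```text
validation failed for argument at $.mo...
```

Run:
```python
from h import *
s=sensors.read_state(); print(s["t"],s["tcp_pos"],s["tool_rot"],s["joints"],s["force"])
shot("wrist","w1")
shot("scene","s1")
```

```text
0.15 [ 215.3998076  -450.73871785  244.62238226] [ 8.45926011e-01 -5.33299705e-01 -6.64051328e-04 -4.09772082e-04] [-1.12499068e+00  2.41237131e-01  4.04302215e-03  1.33516276e+00
 -1.49988314e-05  1.57079903e+00] [-0.57436533  0.35326726 -0.40200357]
```

View pics/w1.png

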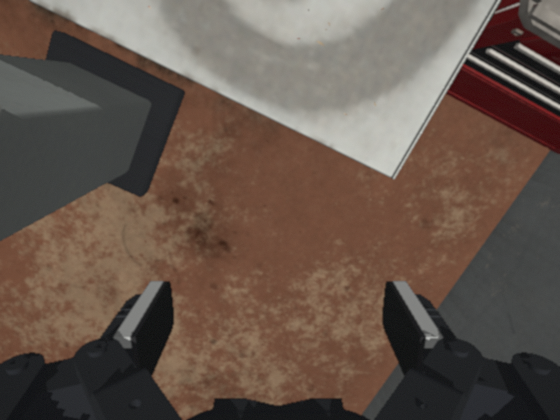

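The moves were refused because every row needs all the fields, so the arm hasn't moved and this picture is the same as before.

Request:
step_arm(
  moves=[
    {"hand":0.085,"tx":0.02,"ty":0.04,"tz":0.02,"ax":0,"ay":0,"az":7},
    {"hand":0.085,"tx":0.04,"ty":0.08,"tz":0.04,"ax":0,"ay":0,"az":14},
    {"hand":0.085,"tx":0.06,"ty":0.11,"tz":0.06,"ax":0,"ay":0,"az":21},
    {"hand":0.085,"tx":0.08,"ty":0.15,"tz":0.08,"ax":0,"ay":0,"az":28},
    {"hand":0.085,"tx":0.1,"ty":0.18,"tz":0.1,"ax":0,"ay":0,"az":35},
    {"hand":0.085,"tx":0.12,"ty":0.21,"tz":0.12,"ax":0,"ay":0,"az":42},
    {"hand":0.085,"tx":0.13,"ty":0.25,"tz":0.14,"ax":0,"ay":0,"az":49},
    {"hand":0.085,"tx":0.135,"ty":0.29,"tz":0.15,"ax":0,"ay":0,"az":56},
    {"hand":0.085,"tx":0.135,"ty":0.33,"tz":0.155,"ax":0,"ay":0,"az":63},
    {"hand":0.085,"tx":0.135,"ty":0.37,"tz":0.155,"ax":0,"ay":0,"az":70},
  ],
)

```text
t: 1.08
tcp_pos: [350.8, -98.7, 400.3]
tool_rot: [0.999, 0.051, 0.001, 0.0]
force: [1.5, 0.7, 0.2]
gripper_width: 85.1
```

Request:
step_arm(
  moves=[
    {"hand":0.085,"tx":0,"ty":0.04,"tz":0,"ax":0,"ay":0,"az":7},
    {"hand":0.085,"tx":0,"ty":0.08,"tz":0,"ax":0,"ay":0,"az":14},
    {"hand":0.085,"tx":0,"ty":0.11,"tz":0,"ax":0,"ay":0,"az":21},
    {"hand":0.085,"tx":0,"ty":0.13,"tz":0,"ax":0,"ay":0,"az":28},
    {"hand":0.085,"tx":0,"ty":0.13,"tz":0,"ax":0,"ay":0,"az":35},
    {"hand":0.085,"tx":0,"ty":0.13,"tz":0,"ax":0,"ay":0,"az":42},
    {"hand":0.085,"tx":0,"ty":0.13,"tz":0,"ax":0,"ay":0,"az":49},
    {"hand":0.085,"tx":0,"ty":0.13,"tz":0,"ax":0,"ay":0,"az":56},
    {"hand":0.085,"tx":0,"ty":0.13,"tz":0,"ax":0,"ay":0,"az":63},
    {"hand":0.085,"tx":0,"ty":0.13,"tz":0,"ax":0,"ay":0,"az":70},
  ],
)

```text
t: 1.92
tcp_pos: [350.0, 29.8, 399.0]
tool_rot: [0.789, 0.615, -0.0, -0.0]
force: [0.6, 1.1, -0.9]
gripper_width: 85.2
```

Request:
step_arm(
  moves=[
    {"hand":0.085,"tx":0,"ty":0,"tz":0,"ax":0,"ay":0,"az":7},
    {"hand":0.085,"tx":0,"ty":0,"tz":0,"ax":0,"ay":0,"az":14},
    {"hand":0.085,"tx":0,"ty":0,"tz":0,"ax":0,"ay":0,"az":14},
  ],
)

```text
t: 2.17
tcp_pos: [350.0, 29.7, 399.0]
tool_rot: [0.709, 0.705, -0.0, 0.0]
force: [-0.8, 1.1, 0.1]
gripper_width: 85.2
```

Run:
```python
from h import *
s=sensors.read_state(); print(s["t"],s["tcp_pos"],s["joints"])
shot("wrist","w1b")
shot("scene","s1")
```

```text
2.1667 [350.02261165  29.74741566 398.96870194] [ 8.48125928e-02 -7.30187759e-02  5.31376949e-02  1.69697920e+00
 -3.54321483e-05  9.08391598e-02]
```

View pics/w1b.png

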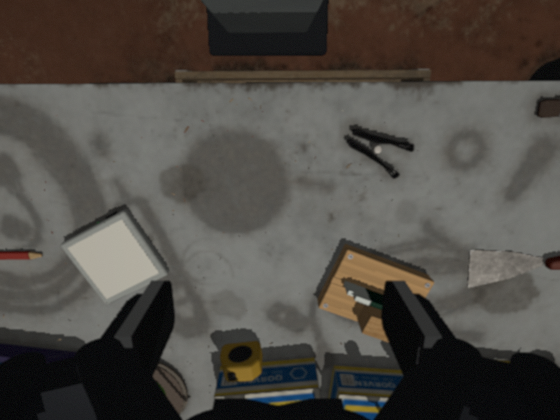

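Pad centre is near (115,255), stand near (378,292), tape measure at (240,360), scraper at (500,265) and pencil at (20,255). The fingers hide the plate, so I'll move back and to the left for a clear view.

Run:
```python
from h import *
p=camera_params("wrist"); T=p["camera_from_world"]
print("cam",-T[:3,:3].T@T[:3,3],"fwd",T[2,:3])
for n,uv,z in[("stand",(378,292),25),("pad",(115,255),18),("padc",(124,207),18),("padc",(64,243),18),("padc",(105,300),18),("padc",(165,268),18),("tape",(240,360),60),("scraper",(550,263),18),("pliers",(380,150),0),("st",(346,244),25),("st",(433,282),25),("st",(320,300),25)]: print(n,onz(p,uv,z).round())
```

```text
cam [269.4694962   30.74338941 528.88682425] fwd [ 0.31625992 -0.00283717 -0.94866834]
stand [574. 185.  25.]
pad [ 509. -221.   18.]
padc [ 431. -196.   18.]
padc [ 488. -295.   18.]
padc [ 587. -249.   18.]
padc [ 532. -147.   18.]
tape [671. -32.  60.]
scraper [530. 450.  18.]
pliers [355. 178.   0.]
st [491. 131.  25.]
st [557. 269.  25.]
st [587.  94.  25.]
```

Request:
step_arm(
  moves=[
    {"hand":0.085,"tx":0.025,"ty":0.025,"tz":-0.01,"ax":0,"ay":0,"az":-5},
    {"hand":0.085,"tx":0.05,"ty":0.05,"tz":-0.02,"ax":0,"ay":0,"az":-10},
    {"hand":0.085,"tx":0.075,"ty":0.075,"tz":-0.03,"ax":0,"ay":0,"az":-15},
    {"hand":0.085,"tx":0.1,"ty":0.1,"tz":-0.04,"ax":0,"ay":0,"az":-20},
    {"hand":0.085,"tx":0.125,"ty":0.125,"tz":-0.05,"ax":0,"ay":0,"az":-25},
    {"hand":0.085,"tx":0.15,"ty":0.15,"tz":-0.06,"ax":0,"ay":0,"az":-25},
    {"hand":0.085,"tx":0.16,"ty":0.175,"tz":-0.07,"ax":0,"ay":0,"az":-25},
    {"hand":0.085,"tx":0.16,"ty":0.175,"tz":-0.07,"ax":0,"ay":0,"az":-25},
    {"hand":0.085,"tx":0.16,"ty":0.175,"tz":-0.07,"ax":0,"ay":0,"az":-25},
  ],
)

```text
t: 3.02
tcp_pos: [510.0, 205.7, 327.0]
tool_rot: [0.846, 0.534, -0.002, -0.0]
force: [-1.0, -0.9, 0.5]
gripper_width: 84.7
```

Run:
```python
from h import *
s=sensors.read_state(); print(s["t"],s["tcp_pos"],s["joints"])
im,p=shot("wrist","w2"); print(p)
cv2.imwrite("pics/w2c.png",cv2.resize(im[60:360,100:500,::-1],(800,600),interpolation=cv2.INTER_CUBIC))
```

```text
3.0167 [509.96285994 205.66372064 326.9657817 ] [ 3.83443760e-01  3.30494498e-01  3.37033373e-01  1.58129449e+00
 -1.95731986e-04  8.27786814e-01]
{'fx': 365.815292584279, 'fy': 365.815292584279, 'cx': 277.66954765907633, 'cy': 210.59147855187143, 'camera_from_world': array([[ 4.30526475e-01,  9.02575124e-01, -2.25832231e-03,
        -4.04900787e+02],
       [ 8.57377807e-01, -4.08183013e-01,  3.13512238e-01,
        -4.20247299e+02],
       [ 2.82046538e-01, -1.36911554e-01, -9.49581474e-01,
         3.43581338e+02],
       [ 0.00000000e+00,  0.00000000e+00,  0.00000000e+00,
         1.00000000e+00]])}
```

View pics/w2c.png

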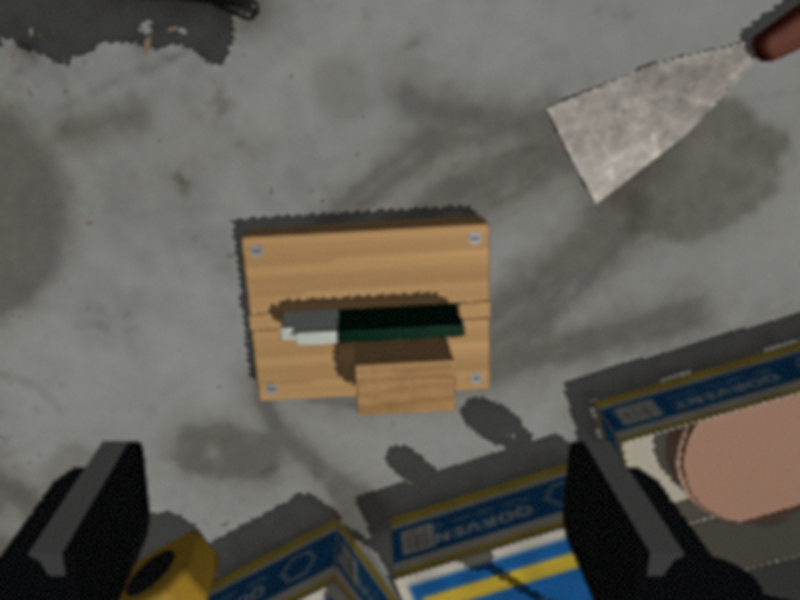

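The crop (2x, offset 100,60) shows the stand corners at (243,237), (488,223), (490,387) and (260,400). The frosted end is on the left at (285–338, 310–345). The plate's top edge runs from (298,338) to (462,330), and the offcut top is (357–455, 362–413).

Run:
```python
from h import *
p=camera_params("wrist")
f=lambda a,z: np.array([onz(p,(100+u/2,60+v/2),z)[:2] for u,v in a])
st=f([(243,237),(488,223),(490,387),(260,400)],25)
of=f([(357,365),(455,361),(455,411),(358,414)],63)
pl=f([(298,340),(462,332)],59)
for n,q in(("stand",st),("off",of),("plate",pl)):
    print(n,q.round(1).tolist(),"c",q.mean(0).round(1),"sides",np.linalg.norm(np.roll(q,-1,0)-q,axis=1).round(1),"ang",np.degrees(np.arctan2(*(q[1]-q[0])[::-1])).round(1))
q=st; print(np.degrees(np.arctan2(*(q[2]-q[3])[::-1])))
q=of; print(np.degrees(np.arctan2(*(q[2]-q[3])[::-1])))
# offcut in stand frame
a=np.radians(np.degrees(np.arctan2(*(pl[1]-pl[0])[::-1])));ex=np.array([np.cos(a),np.sin(a)]);ey=np.array([ex[1],-ex[0]])
for n,q in(("off",of),("st",st),("pl",pl)): print(n,((q-st.mean(0))@np.c_[ex,ey]).round(1).tolist())
```

```text
stand [[500.5, 134.0], [556.5, 271.3], [657.4, 231.4], [601.4, 92.3]] c [578.9 182.2] sides [148.3 108.5 150.  109.2] ang 67.8
off [[591.5, 167.1], [613.9, 220.0], [643.7, 207.2], [620.5, 154.0]] c [617.4 187.1] sides [57.4 32.5 58.1 31.9] ang 67.0
plate [[563.8, 142.1], [600.5, 230.6]] c [582.2 186.4] sides [95.9 95.9] ang 67.5
68.04462954099073
66.45528662601149
off [[-9.1, 17.3], [48.2, 17.8], [47.9, 50.2], [-10.2, 49.2]]
st [[-74.6, -54.0], [73.7, -54.9], [75.4, 53.7], [-74.5, 55.2]]
pl [[-42.9, 1.4], [53.0, 1.4]]
```

Request:
step_arm(
  moves=[
    {"hand":0.085,"tx":0.037,"ty":-0.006,"tz":-0.01,"ax":0,"ay":0,"az":2.5},
    {"hand":0.085,"tx":0.074,"ty":-0.012,"tz":-0.04,"ax":0,"ay":0,"az":2.5},
    {"hand":0.085,"tx":0.107,"ty":-0.0185,"tz":-0.065,"ax":0,"ay":0,"az":2.5},
    {"hand":0.085,"tx":0.107,"ty":-0.0185,"tz":-0.1,"ax":0,"ay":0,"az":2.5},
    {"hand":0.085,"tx":0.107,"ty":-0.0185,"tz":-0.14,"ax":0,"ay":0,"az":2.5},
    {"hand":0.085,"tx":0.107,"ty":-0.0185,"tz":-0.18,"ax":0,"ay":0,"az":2.5},
    {"hand":0.085,"tx":0.107,"ty":-0.0185,"tz":-0.2,"ax":0,"ay":0,"az":2.5},
    {"hand":0.085,"tx":0.107,"ty":-0.0185,"tz":-0.2,"ax":0,"ay":0,"az":2.5},
  ],
)

```text
t: 3.73
tcp_pos: [613.1, 183.7, 123.7]
tool_rot: [0.834, 0.551, -0.005, -0.001]
force: [-0.4, -1.0, 0.1]
gripper_width: 85.4
```

Run:
```python
from h import *
s=sensors.read_state(); print(s["t"],s["tcp_pos"],2*np.degrees(np.arctan2(s["tool_rot"][1],s["tool_rot"][0])),s["joints"].round(3))
```

```text
3.7333 [613.13932759 183.6730273  123.69091708] 66.88289008693293 [ 0.291  0.596  0.224  1.211 -0.     0.695]
```

Request:
step_arm(
  moves=[
    {"hand":0.085,"tx":0.003,"ty":0.002,"tz":-0.03,"ax":0,"ay":0,"az":0},
    {"hand":0.085,"tx":0.004,"ty":0.003,"tz":-0.055,"ax":0,"ay":0,"az":0},
    {"hand":0.085,"tx":0.004,"ty":0.003,"tz":-0.068,"ax":0,"ay":0,"az":0},
    {"hand":0.085,"tx":0.004,"ty":0.003,"tz":-0.075,"ax":0,"ay":0,"az":0},
    {"hand":0.085,"tx":0.004,"ty":0.003,"tz":-0.078,"ax":0,"ay":0,"az":0},
    {"hand":0.085,"tx":0.004,"ty":0.003,"tz":-0.078,"ax":0,"ay":0,"az":0},
  ],
)

```text
t: 4.23
tcp_pos: [622.1, 189.1, 52.8]
tool_rot: [0.834, 0.552, 0.001, 0.0]
force: [0.2, 0.4, 0.3]
gripper_width: 84.9
```

Request:
step_arm(
  moves=[
    {"hand":0.085,"tx":-0.004,"ty":-0.002,"tz":-0.005,"ax":0,"ay":0,"az":0},
    {"hand":0.085,"tx":-0.004,"ty":-0.002,"tz":-0.009,"ax":0,"ay":0,"az":0},
    {"hand":0.085,"tx":-0.004,"ty":-0.002,"tz":-0.009,"ax":0,"ay":0,"az":0},
    {"hand":0.045,"tx":-0.004,"ty":-0.002,"tz":-0.009,"ax":0,"ay":0,"az":0},
    {"hand":0.045,"tx":-0.004,"ty":-0.002,"tz":-0.009,"ax":0,"ay":0,"az":0},
    {"hand":0.045,"tx":-0.004,"ty":-0.002,"tz":-0.009,"ax":0,"ay":0,"az":0},
    {"hand":0.045,"tx":-0.004,"ty":-0.002,"tz":-0.009,"ax":0,"ay":0,"az":0},
    {"hand":0.045,"tx":-0.004,"ty":-0.002,"tz":-0.009,"ax":0,"ay":0,"az":0},
  ],
)

```text
t: 4.9
tcp_pos: [617.7, 187.5, 42.6]
tool_rot: [0.834, 0.552, 0.001, 0.0]
force: [0.6, 0.5, 3.3]
gripper_width: 57.2
```

Request:
step_arm(
  moves=[
    {"hand":0.045,"tx":0,"ty":0,"tz":0.02,"ax":0,"ay":0,"az":0},
    {"hand":0.045,"tx":0,"ty":0,"tz":0.05,"ax":0,"ay":0,"az":0},
    {"hand":0.045,"tx":0,"ty":0,"tz":0.08,"ax":0,"ay":0,"az":0},
    {"hand":0.045,"tx":-0.025,"ty":-0.017,"tz":0.1,"ax":0,"ay":0,"az":0},
    {"hand":0.045,"tx":-0.055,"ty":-0.037,"tz":0.1,"ax":0,"ay":0,"az":0},
    {"hand":0.045,"tx":-0.085,"ty":-0.057,"tz":0.1,"ax":0,"ay":0,"az":0},
    {"hand":0.045,"tx":-0.115,"ty":-0.077,"tz":0.1,"ax":0,"ay":0,"az":0},
    {"hand":0.045,"tx":-0.145,"ty":-0.097,"tz":0.1,"ax":0,"ay":0,"az":0},
    {"hand":0.045,"tx":-0.17,"ty":-0.115,"tz":0.1,"ax":0,"ay":0,"az":0},
    {"hand":0.045,"tx":-0.185,"ty":-0.125,"tz":0.1,"ax":0,"ay":0,"az":0},
  ],
)

```text
t: 5.73
tcp_pos: [428.3, 60.6, 141.5]
tool_rot: [0.834, 0.552, -0.002, -0.0]
force: [-0.4, 0.6, -1.4]
gripper_width: 57.1
```

Request:
step_arm(
  moves=[
    {"hand":0.045,"tx":0,"ty":0,"tz":-0.03,"ax":0,"ay":0,"az":0},
    {"hand":0.045,"tx":0,"ty":0,"tz":-0.06,"ax":0,"ay":0,"az":0},
    {"hand":0.045,"tx":0,"ty":0,"tz":-0.09,"ax":0,"ay":0,"az":0},
    {"hand":0.045,"tx":0,"ty":0,"tz":-0.105,"ax":0,"ay":0,"az":0},
    {"hand":0.045,"tx":0,"ty":0,"tz":-0.112,"ax":0,"ay":0,"az":0},
    {"hand":0.045,"tx":0,"ty":0,"tz":-0.112,"ax":0,"ay":0,"az":0},
    {"hand":0.045,"tx":0,"ty":0,"tz":-0.112,"ax":0,"ay":0,"az":0},
  ],
)

```text
t: 6.32
tcp_pos: [432.4, 62.3, 30.3]
tool_rot: [0.834, 0.552, -0.0, -0.0]
force: [0.3, -0.2, -0.5]
gripper_width: 57.4
```

Request:
step_arm(
  moves=[
    {"hand":0.045,"tx":0,"ty":0,"tz":-0.005,"ax":0,"ay":0,"az":0},
    {"hand":0.045,"tx":0,"ty":0,"tz":-0.009,"ax":0,"ay":0,"az":0},
    {"hand":0.045,"tx":0,"ty":0,"tz":-0.0115,"ax":0,"ay":0,"az":0},
    {"hand":0.045,"tx":0,"ty":0,"tz":-0.0115,"ax":0,"ay":0,"az":0},
    {"hand":0.045,"tx":0,"ty":0,"tz":-0.0115,"ax":0,"ay":0,"az":0},
  ],
)

```text
t: 6.73
tcp_pos: [432.2, 62.3, 18.6]
tool_rot: [0.834, 0.552, 0.0, 0.0]
force: [0.7, -0.0, -0.2]
gripper_width: 57.2
```

Request:
step_arm(
  moves=[
    {"hand":0.045,"tx":0,"ty":0,"tz":-0.001,"ax":0,"ay":0,"az":0},
    {"hand":0.045,"tx":0,"ty":0,"tz":-0.0015,"ax":0,"ay":0,"az":0},
    {"hand":0.045,"tx":0,"ty":0,"tz":-0.0015,"ax":0,"ay":0,"az":0},
  ],
)

```text
t: 6.98
tcp_pos: [432.4, 62.3, 17.5]
tool_rot: [0.834, 0.552, 0.0, 0.0]
force: [-1.8, 0.4, 4.5]
gripper_width: 57.1
```

Request:
step_arm(
  moves=[
    {"hand":0.085,"tx":0,"ty":0,"tz":0,"ax":0,"ay":0,"az":0},
    {"hand":0.085,"tx":0,"ty":0,"tz":0,"ax":0,"ay":0,"az":0},
    {"hand":0.085,"tx":0,"ty":0,"tz":0,"ax":0,"ay":0,"az":0},
    {"hand":0.085,"tx":0,"ty":0,"tz":0.02,"ax":0,"ay":0,"az":0},
    {"hand":0.085,"tx":0,"ty":0,"tz":0.05,"ax":0,"ay":0,"az":0},
    {"hand":0.085,"tx":0,"ty":0,"tz":0.09,"ax":0,"ay":0,"az":7},
    {"hand":0.085,"tx":0.01,"ty":0.01,"tz":0.13,"ax":0,"ay":0,"az":14},
    {"hand":0.085,"tx":0.03,"ty":0.03,"tz":0.15,"ax":0,"ay":0,"az":21},
    {"hand":0.085,"tx":0.05,"ty":0.05,"tz":0.16,"ax":0,"ay":0,"az":28},
    {"hand":0.085,"tx":0.07,"ty":0.07,"tz":0.17,"ax":0,"ay":0,"az":35},
  ],
)

```text
t: 7.82
tcp_pos: [503.6, 133.1, 189.2]
tool_rot: [0.627, 0.779, 0.001, 0.001]
force: [-0.5, -0.1, -0.4]
gripper_width: 84.9
```

Request:
step_arm(
  moves=[
    {"hand":0.085,"tx":0.015,"ty":0.015,"tz":0,"ax":0,"ay":0,"az":7},
    {"hand":0.085,"tx":0.03,"ty":0.03,"tz":0,"ax":0,"ay":0,"az":14},
    {"hand":0.085,"tx":0.045,"ty":0.045,"tz":0,"ax":0,"ay":0,"az":21},
    {"hand":0.085,"tx":0.06,"ty":0.06,"tz":0,"ax":0,"ay":0,"az":28},
    {"hand":0.085,"tx":0.075,"ty":0.075,"tz":0,"ax":0,"ay":0,"az":35},
    {"hand":0.085,"tx":0.09,"ty":0.083,"tz":0,"ax":0,"ay":0,"az":42},
    {"hand":0.085,"tx":0.092,"ty":0.083,"tz":0,"ax":0,"ay":0,"az":49},
    {"hand":0.085,"tx":0.092,"ty":0.083,"tz":0,"ax":0,"ay":0,"az":55.5},
    {"hand":0.085,"tx":0.092,"ty":0.083,"tz":0,"ax":0,"ay":0,"az":55.5},
    {"hand":0.085,"tx":0.092,"ty":0.083,"tz":0,"ax":0,"ay":0,"az":55.5},
  ],
)

```text
t: 8.65
tcp_pos: [593.9, 215.2, 186.4]
tool_rot: [0.196, 0.981, -0.0, -0.0]
force: [-0.9, 1.0, 0.1]
gripper_width: 84.8
```

Run:
```python
from h import *
s=sensors.read_state(); print(s["t"],s["tcp_pos"],2*np.degrees(np.arctan2(s["tool_rot"][1],s["tool_rot"][0])),s["tool_rot"],s["joints"].round(3))
im,p=shot("wrist","w3"); T=p["camera_from_world"]; print(-T[:3,:3].T@T[:3,3])
# predicted top-edge line pixels
for x in(-48,-20,20,54): print(proj(p,[580.2+.3827*x,181.7+.9239*x,59]).round(1))
```

```text
8.65 [593.89400783 215.21547573 186.40172264] 157.37916822023843 [ 1.96124381e-01  9.80578883e-01 -2.61017324e-04 -4.61939768e-04] [ 0.348  0.533  0.285  1.324  0.    -0.828]
[563.52383495 140.21777393 316.38868694]
[[277.8  83.3]]
[[278.  126.3]]
[[278.1 182.8]]
[[278.2 226.7]]
```

View pics/w3.png

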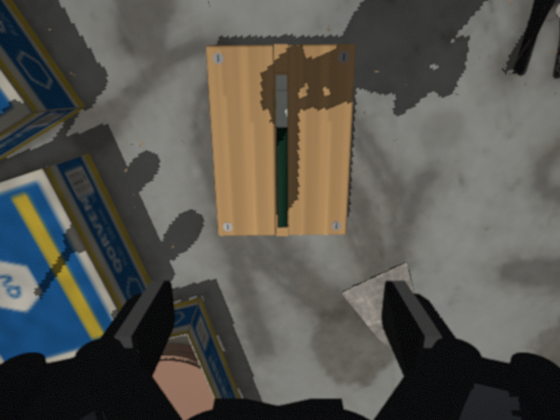

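The plate runs vertically at columns ~276–289: frosted in rows 75–127, clear down to row 227. The predicted edge line is column 278, so I'll read the pixels across it to check.

Run:
```python
from h import *
im=cv2.imread("pics/w3.png"); p=camera_params("wrist")
for r in(95,115,140,160,190,215): print(r,[tuple(int(v) for v in im[r,c,::-1]) for c in range(272,294,1)])
for r in(227,75): 
  print(onz(p,(282,r),59))
st=[(207,46),(355,44),(346,235),(219,236)]
q=np.array([onz(p,u,25)[:2] for u in st]); print(q.round(1),q.mean(0),np.linalg.norm(np.roll(q,-1,0)-q,axis=1), [np.degrees(np.arctan2(*(a)[::-1])) for a in(q[3]-q[0],q[2]-q[1])])
```

```text
95 [(73, 58, 39), (70, 56, 37), (70, 57, 37), (74, 68, 49), (79, 77, 69), (83, 84, 80), (82, 84, 81), (82, 84, 80), (82, 83, 80), (83, 85, 81), (83, 85, 81), (82, 84, 80), (83, 85, 81), (82, 84, 80), (78, 79, 74), (73, 69, 61), (72, 60, 45), (74, 57, 39), (76, 61, 41), (79, 63, 42), (77, 61, 40), (77, 60, 41)]
115 [(73, 58, 38), (68, 53, 33), (69, 56, 35), (74, 65, 46), (80, 77, 69), (81, 83, 78), (81, 83, 80), (81, 84, 81), (82, 83, 78), (82, 84, 80), (80, 82, 79), (80, 82, 78), (82, 84, 80), (97, 99, 94), (113, 116, 109), (99, 98, 90), (79, 69, 56), (74, 57, 40), (76, 60, 40), (78, 62, 43), (78, 61, 41), (77, 60, 41)]
140 [(163, 129, 88), (141, 111, 75), (112, 87, 59), (82, 64, 44), (48, 40, 26), (17, 19, 13), (3, 12, 7), (4, 17, 12), (9, 25, 16), (10, 28, 19), (17, 36, 27), (18, 38, 28), (16, 40, 29), (16, 38, 27), (19, 35, 24), (43, 40, 27), (62, 48, 32), (75, 59, 40), (77, 61, 41), (76, 60, 40), (77, 61, 40), (76, 60, 41)]
160 [(168, 133, 89), (150, 118, 79), (120, 94, 64), (85, 65, 43), (51, 45, 31), (28, 44, 31), (22, 47, 35), (23, 47, 35), (20, 44, 32), (22, 46, 34), (21, 42,
[... 399 characters left out ...]
 49, 33), (74, 58, 40), (77, 60, 41), (76, 60, 41), (77, 61, 42), (74, 59, 37)]
215 [(175, 138, 94), (167, 132, 90), (144, 114, 76), (125, 98, 65), (123, 97, 64), (93, 77, 52), (45, 54, 36), (28, 50, 37), (23, 47, 35), (21, 46, 35), (21, 44, 31), (20, 42, 29), (19, 42, 29), (11, 36, 24), (29, 37, 25), (77, 64, 43), (126, 100, 66), (156, 124, 83), (168, 132, 90), (170, 133, 90), (168, 133, 90), (165, 130, 87)]
[598.36536237 232.93445479  59.        ]
[557.33107057 133.59573489  59.        ]
[[599.5  93.3]
 [499.3 133.6]
 [555.  273.2]
 [656.1 231.9]] [577.47705726 183.01275059] [108.04949295 150.28999533 109.21792611 149.80456414] [np.float64(67.78208298442935), np.float64(68.22800501540891)]
```

Request:
step_arm(
  moves=[
    {"hand":0.05,"tx":-0.0025,"ty":0.0008,"tz":-0.02,"ax":0,"ay":0,"az":0.4},
    {"hand":0.05,"tx":-0.0025,"ty":0.0008,"tz":-0.05,"ax":0,"ay":0,"az":0.4},
    {"hand":0.05,"tx":-0.0025,"ty":0.0008,"tz":-0.08,"ax":0,"ay":0,"az":0.4},
    {"hand":0.05,"tx":-0.0025,"ty":0.0008,"tz":-0.11,"ax":0,"ay":0,"az":0.4},
    {"hand":0.05,"tx":-0.0025,"ty":0.0008,"tz":-0.12,"ax":0,"ay":0,"az":0.4},
    {"hand":0.05,"tx":-0.0025,"ty":0.0008,"tz":-0.125,"ax":0,"ay":0,"az":0.4},
    {"hand":0.05,"tx":-0.0025,"ty":0.0008,"tz":-0.125,"ax":0,"ay":0,"az":0.4},
    {"hand":0.05,"tx":-0.0025,"ty":0.0008,"tz":-0.125,"ax":0,"ay":0,"az":0.4},
  ],
)

```text
t: 9.37
tcp_pos: [592.8, 216.4, 63.7]
tool_rot: [0.192, 0.981, 0.001, 0.001]
force: [-0.1, -0.2, 0.8]
gripper_width: 50.0
```

Run:
```python
from h import *
s=sensors.read_state(); print(s["t"],s["tcp_pos"],2*np.degrees(np.arctan2(s["tool_rot"][1],s["tool_rot"][0])),s["tool_rot"],s["joints"].round(3),s["gripper_width"])
im,p=shot("wrist","w4")
for x in(-54,-36,-20,20,44): print(x,proj(p,[577.8-.379*x,182.7-.925*x,59]).round(1))
```

```text
9.3667 [592.75339429 216.39095669  63.65205536] 157.90469866247477 [1.91625148e-01 9.81467326e-01 6.57658624e-04 1.12171995e-03] [ 0.35   0.62   0.099  1.048 -0.    -0.835] 49.95970884624595
-54 [[281.6 326.6]]
-36 [[281.9 290.2]]
-20 [[282.1 255.4]]
20 [[282.8 157.1]]
44 [[283.3  88.6]]
```

View pics/w4.png

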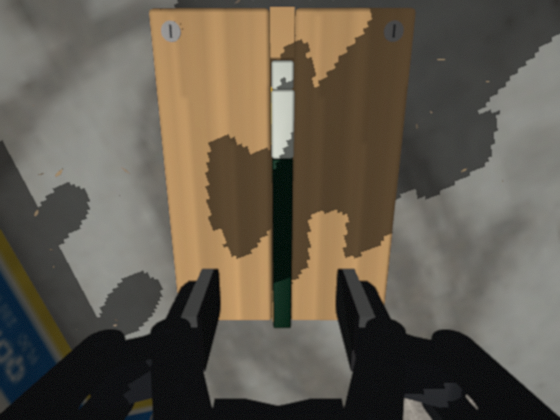

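The plate's top edge is centred at column 282 and the fingers straddle it, centred at ~277.5. The plate is therefore ~1.7 mm towards tool +x, which agrees with the TCP reading.

Request:
step_arm(
  moves=[
    {"hand":0.05,"tx":-0.0016,"ty":0.0006,"tz":-0.006,"ax":0,"ay":0,"az":0},
    {"hand":0.05,"tx":-0.0016,"ty":0.0006,"tz":-0.012,"ax":0,"ay":0,"az":0},
    {"hand":0.05,"tx":-0.0016,"ty":0.0006,"tz":-0.017,"ax":0,"ay":0,"az":0},
    {"hand":0.05,"tx":-0.0016,"ty":0.0006,"tz":-0.017,"ax":0,"ay":0,"az":0},
    {"hand":0.05,"tx":-0.0016,"ty":0.0006,"tz":-0.017,"ax":0,"ay":0,"az":0},
  ],
)

```text
t: 9.83
tcp_pos: [589.6, 216.5, 44.5]
tool_rot: [0.191, 0.982, -0.0, -0.001]
force: [0.0, 0.1, -0.1]
gripper_width: 49.8
```

Request:
step_arm(
  moves=[
    {"hand":0.05,"tx":0.0015,"ty":-0.0005,"tz":0.001,"ax":0,"ay":0,"az":0},
    {"hand":0.05,"tx":0.0015,"ty":-0.0005,"tz":0.001,"ax":0,"ay":0,"az":0},
    {"hand":0.05,"tx":0.0015,"ty":-0.0005,"tz":0.001,"ax":0,"ay":0,"az":0},
  ],
)

```text
t: 10.08
tcp_pos: [592.0, 216.2, 46.4]
tool_rot: [0.191, 0.982, 0.0, 0.0]
force: [0.2, -0.2, 0.8]
gripper_width: 49.6
```

Request:
step_arm(
  moves=[
    {"hand":0.02,"tx":0,"ty":0,"tz":0,"ax":0,"ay":0,"az":0},
    {"hand":0.015,"tx":0,"ty":0,"tz":0,"ax":0,"ay":0,"az":0},
    {"hand":0.002,"tx":0,"ty":0,"tz":0,"ax":0,"ay":0,"az":0},
    {"hand":0.002,"tx":0,"ty":0,"tz":0,"ax":0,"ay":0,"az":0},
    {"hand":0.002,"tx":0,"ty":0,"tz":0,"ax":0,"ay":0,"az":0},
    {"hand":0.002,"tx":0,"ty":0,"tz":0,"ax":0,"ay":0,"az":0},
  ],
)

```text
t: 10.58
tcp_pos: [591.7, 216.2, 46.2]
tool_rot: [0.191, 0.982, 0.0, 0.0]
force: [-0.3, 0.9, -0.1]
gripper_width: 7.0
```

Request:
step_arm(
  moves=[
    {"hand":0.002,"tx":0,"ty":0,"tz":0.005,"ax":0,"ay":0,"az":0},
    {"hand":0.002,"tx":0,"ty":0,"tz":0.012,"ax":0,"ay":0,"az":0},
    {"hand":0.002,"tx":0,"ty":0,"tz":0.02,"ax":0,"ay":0,"az":0},
    {"hand":0.002,"tx":0,"ty":0,"tz":0.03,"ax":0,"ay":0,"az":0},
    {"hand":0.002,"tx":0,"ty":0,"tz":0.05,"ax":0,"ay":0,"az":0},
    {"hand":0.002,"tx":0,"ty":0,"tz":0.08,"ax":0,"ay":0,"az":0},
    {"hand":0.002,"tx":0,"ty":0,"tz":0.11,"ax":0,"ay":0,"az":0},
    {"hand":0.002,"tx":0,"ty":0,"tz":0.14,"ax":0,"ay":0,"az":0},
    {"hand":0.002,"tx":0,"ty":0,"tz":0.16,"ax":0,"ay":0,"az":0},
    {"hand":0.002,"tx":0,"ty":0,"tz":0.16,"ax":0,"ay":0,"az":0},
  ],
)

```text
t: 11.42
tcp_pos: [594.4, 217.2, 213.5]
tool_rot: [0.191, 0.982, 0.003, 0.005]
force: [1.0, -0.1, 0.2]
gripper_width: 6.7
```

```bash
cat >> h.py <<'E'
def label_state():
    # plate pose in tool frame from grasp (tool x=-plate y at pick: tool az 158; z down)
    s=sensors.read_state(); Q=R.from_quat(s["tool_rot"]); return s,Q
# at grasp: TCP (591.7,216.2,46.2), plate origin (577.8,182.7,8), axes
ex=np.array([-.377,-.926,0]); ex/=np.linalg.norm(ex); ez=np.array([0,0,1.]); ey=np.cross(ez,ex)
Rp=np.c_[ex,ey,ez]; Op=np.array([577.8,182.7,8])
Qg=R.from_quat([.191,.982,0,0]).as_matrix(); Pg=np.array([591.7,216.2,46.2])
Rtp=Qg.T@Rp; Otp=Qg.T@(Op-Pg)
E
python3 - <<'E'
from h import *
s=sensors.read_state(); print(s["t"],s["tcp_pos"],s["tool_rot"],s["gripper_width"],s["force"])
Q=R.from_quat(s["tool_rot"]).as_matrix()
lab=np.array([34,4,22.])
for tilt in(60,65,70):
  Rd=R.from_rotvec(np.radians(tilt)*ex).as_matrix()   # y_p -> up
  Rt=Rd@Qg
  L=np.array([510,-221,118.])
  Pt=L-Rt@(Rtp@lab+Otp)
  print(tilt,"target tcp",Pt.round(1),"delta",(Pt-s["tcp_pos"]).round(1),"rotvec",(R.from_matrix(Rt@Q.T).as_rotvec(degrees=True)).round(2),"tool z",Rt[:,2].round(2),"plate y",(Rt@Rtp)[:,1].round(2), (Rt@Rtp)[:,0].round(3))
im,p=shot("wrist","w5")
# pad from w1b again
q=camera_params("wrist");T=np.load("pics/w1b.npy");im=cv2.imread("pics/w1b.png");h=cv2.cvtColor(im,cv2.COLOR_BGR2HSV)
m=((h[...,2]>170)&(h[...,1]<60)).astype(np.uint8);m[:, 200:]=0
c=max(cv2.findContours(m,0,2)[0],key=cv2.contourArea);r=cv2.minAreaRect(c);b=cv2.boxPoints(r)
w=np.array([onz(q,u,18,T)[:2] for u in b]);print(b.tolist(),w.round(1).tolist(),w.mean(0),np.linalg.norm(np.roll(w,-1,0)-w,axis=1))
E
```

```text
11.4167 [594.40815357 217.19983017 213.51645678] [0.19128915 0.98151498 0.00312557 0.00520044] 6.703119538943016 [ 0.98220164 -0.0966522   0.20804313]
60 target tcp [ 521.8 -149.9  122.8] delta [ -72.6 -367.1  -90.7] rotvec [-22.84 -54.93  -0.21] tool z [ 0.8  -0.33 -0.5 ] plate y [ 0.46 -0.19  0.87] [-0.377 -0.926  0.   ]
65 target tcp [ 521.4 -149.8  121.4] delta [ -73.  -367.   -92.1] rotvec [-24.72 -59.56  -0.23] tool z [ 0.84 -0.34 -0.42] plate y [ 0.39 -0.16  0.91] [-0.377 -0.926  0.   ]
70 target tcp [ 521.2 -149.7  120. ] delta [ -73.2 -366.9  -93.5] rotvec [-26.6  -64.19  -0.25] tool z [ 0.87 -0.35 -0.34] plate y [ 0.32 -0.13  0.94] [-0.377 -0.926 -0.   ]
[[69.11135864257812, 248.3419189453125], [116.69442749023438, 214.53289794921875], [157.48641967773438, 271.94384765625], [109.90335083007812, 305.75286865234375]] [[498.1, -288.5], [444.2, -208.1], [539.2, -158.3], [599.4, -241.7]] [ 520.23292336 -224.15215067] [ 96.82151858 107.25778337 102.82914422 111.59694881]
```

View pics/w5.png

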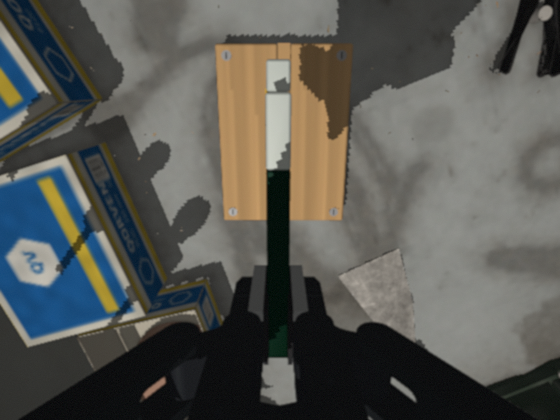

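Plate is held, clear of the slot and straight (columns 267–290, clear part below row 170). The pad mask was contaminated, so I'll carry the plate high over the pad and measure it properly.

Request:
step_arm(
  moves=[
    {"hand":0.002,"tx":-0.003,"ty":-0.015,"tz":0.01,"ax":0,"ay":0,"az":0},
    {"hand":0.002,"tx":-0.01,"ty":-0.05,"tz":0.02,"ax":0,"ay":0,"az":0},
    {"hand":0.002,"tx":-0.017,"ty":-0.085,"tz":0.03,"ax":0,"ay":0,"az":0},
    {"hand":0.002,"tx":-0.024,"ty":-0.12,"tz":0.04,"ax":0,"ay":0,"az":0},
    {"hand":0.002,"tx":-0.031,"ty":-0.155,"tz":0.05,"ax":0,"ay":0,"az":0},
    {"hand":0.002,"tx":-0.038,"ty":-0.19,"tz":0.055,"ax":0,"ay":0,"az":0},
    {"hand":0.002,"tx":-0.045,"ty":-0.225,"tz":0.06,"ax":0,"ay":0,"az":0},
    {"hand":0.002,"tx":-0.052,"ty":-0.26,"tz":0.065,"ax":0,"ay":0,"az":0},
    {"hand":0.002,"tx":-0.059,"ty":-0.295,"tz":0.07,"ax":0,"ay":0,"az":0},
    {"hand":0.002,"tx":-0.066,"ty":-0.325,"tz":0.075,"ax":0,"ay":0,"az":0},
  ],
)

```text
t: 12.3
tcp_pos: [523.4, -111.4, 280.0]
tool_rot: [0.192, 0.981, -0.0, -0.002]
force: [0.4, 0.0, -1.3]
gripper_width: 6.8
```

Request:
step_arm(
  moves=[
    {"hand":0.002,"tx":-0.006,"ty":-0.03,"tz":0.005,"ax":0,"ay":0,"az":0},
    {"hand":0.002,"tx":-0.012,"ty":-0.06,"tz":0.01,"ax":0,"ay":0,"az":0},
    {"hand":0.002,"tx":-0.018,"ty":-0.09,"tz":0.012,"ax":0,"ay":0,"az":0},
    {"hand":0.002,"tx":-0.02,"ty":-0.11,"tz":0.012,"ax":0,"ay":0,"az":0},
    {"hand":0.002,"tx":-0.02,"ty":-0.11,"tz":0.012,"ax":0,"ay":0,"az":0},
    {"hand":0.002,"tx":-0.02,"ty":-0.11,"tz":0.012,"ax":0,"ay":0,"az":0},
  ],
)

```text
t: 12.8
tcp_pos: [504.0, -220.0, 291.6]
tool_rot: [0.193, 0.981, 0.0, -0.002]
force: [-0.4, -0.2, -1.5]
gripper_width: 6.9
```

Run:
```python
from h import *
s=sensors.read_state(); print(s["t"],s["tcp_pos"],s["tool_rot"],s["gripper_width"],s["joints"].round(2))
im,p=shot("wrist","w6")
for c in[(431,-196,18),(488,-295,18),(587,-249,18),(532,-147,18)]: print(proj(p,c).round())
```

```text
12.8 [ 504.02148931 -220.01788315  291.63348247] [ 1.92813957e-01  9.81234018e-01  4.32103187e-04 -1.54686326e-03] 6.942699939303464 [-0.41  0.33  0.25  1.49  0.   -1.59]
[[346. 160.]]
[[264.  94.]]
[[199. 169.]]
[[279. 230.]]
```

View pics/w6.png

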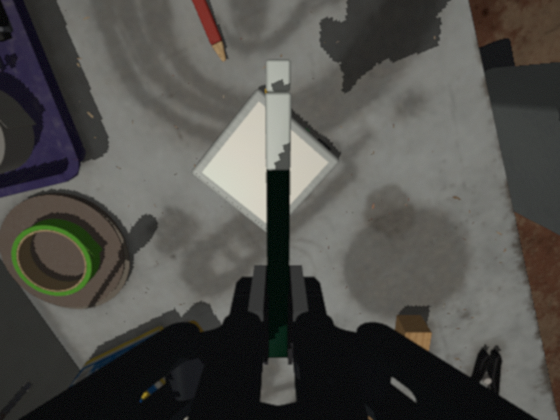

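Pad corners are at left (194,172), top (261,90) and right (339,158), with the plate covering part of it. The offcut stands upright on the bench at (412,330).

Run:
```python
from h import *
p=camera_params("wrist"); s=sensors.read_state()
w=np.array([onz(p,u,18) for u in[(194,172),(261,90),(339,158)]]); c=(w[0]+w[2])/2
print(w.round(1),c,np.linalg.norm(np.diff(w,axis=0),axis=1))
Q=R.from_quat(s["tool_rot"]).as_matrix(); lab=np.array([34,4,22.])
for tilt in(60,):
  Rt=R.from_rotvec(np.radians(tilt)*ex).as_matrix()@Qg
  Pt=np.array([c[0],c[1],118.])-Rt@(Rtp@lab+Otp)
  print(Pt.round(1),(Pt-s["tcp_pos"]).round(1),R.from_matrix(Rt@Q.T).as_rotvec(degrees=True).round(2))
```

```text
[[ 594.3 -246.6   18. ]
 [ 490.5 -298.7   18. ]
 [ 438.3 -200.    18. ]] [ 516.29583461 -223.30649641   18.        ] [116.21065605 111.70229814]
[ 528.1 -152.2  122.8] [  23.7   66.8 -169. ] [-22.77 -55.69   0.1 ]
```

Run:
```python
from h import *
p=camera_params("wrist")
def rect(f,box):
  T=np.load(f"pics/{f}.npy"); im=cv2.imread(f"pics/{f}.png"); x0,y0,x1,y1=box
  for th in(175,190,205):
    m=(im.min(2)>th if False else im[...,2]>th).astype(np.uint8); k=np.zeros_like(m);k[y0:y1,x0:x1]=1;m*=k
    m=cv2.morphologyEx(m,2,np.ones((3,3),np.uint8))
    c=np.vstack([q for q in cv2.findContours(m,0,1)[0] if cv2.contourArea(q)>50])[:,0]
    w=np.array([onz(p,u,18,T)[:2] for u in c]).astype(np.float32)
    print(f,th,c.min(0),c.max(0),cv2.minAreaRect(w))
rect("w6",(185,85,264,235)); rect("w6",(185,85,345,235)); rect("w1b",(55,200,172,308))
im=cv2.imread("pics/w6.png")
for r in(160,): print([tuple(int(v) for v in im[r,c,::-1]) for c in list(range(188,216,2))+list(range(320,345,2))])
```

```text
w6 175 [203 103] [263 219] ((549.56787109375, -239.94317626953125), (130.54290771484375, 67.40831756591797), 66.99369049072266)
w6 190 [203 104] [263 218] ((549.5260620117188, -240.04161071777344), (128.29412841796875, 67.40831756591797), 66.99369049072266)
w6 205 [205 125] [263 217] ((533.497314453125, -222.1602783203125), (70.6234359741211, 86.06158447265625), 26.97283363342285)
w6 175 [203  96] [326 221] ((513.4706420898438, -225.73655700683594), (113.29864501953125, 101.05147552490234), 26.68548011779785)
w6 190 [203 104] [325 220] ((518.771484375, -223.0889892578125), (99.66680145263672, 99.55863952636719), 27.119115829467773)
w6 205 [205 125] [264 218] ((533.11474609375, -221.40855407714844), (70.6234359741211, 87.74855041503906), 26.97283363342285)
w1b 175 [119 223] [155 282] ((507.2537536621094, -199.93788146972656), (93.17481994628906, 42.542964935302734), 27.17641258239746)Traceback (most recent call last):
  File "<stdin>", line 11, in <module>
  File "<stdin>", line 8, in rect
    return _nx.concatenate(arrs, 0, dtype=dtype, casting=casting)
           ~~~~~~~~~~~~~~~^^^^^^^^^^^^^^^^^^^^^^^^^^^^^^^^^^^^^^^
ValueError: need at least one array to concatenate
```

The lit top fits a 99.7 × 99.6 mm square centred at (518.8, −223.1), and I'll use that as the pad centre. Next is the tilt and approach.

Request:
step_arm(
  moves=[
    {"hand":0.002,"tx":0.003,"ty":0.007,"tz":-0.005,"ax":-2.28,"ay":-5.57,"az":0},
    {"hand":0.002,"tx":0.006,"ty":0.014,"tz":-0.02,"ax":-4.56,"ay":-11.14,"az":0},
    {"hand":0.002,"tx":0.009,"ty":0.021,"tz":-0.035,"ax":-6.84,"ay":-16.71,"az":0},
    {"hand":0.002,"tx":0.011,"ty":0.028,"tz":-0.05,"ax":-9.12,"ay":-22.28,"az":0},
    {"hand":0.002,"tx":0.014,"ty":0.035,"tz":-0.065,"ax":-11.4,"ay":-27.85,"az":0},
    {"hand":0.002,"tx":0.016,"ty":0.042,"tz":-0.08,"ax":-13.68,"ay":-33.42,"az":0},
    {"hand":0.002,"tx":0.018,"ty":0.049,"tz":-0.095,"ax":-15.96,"ay":-38.99,"az":0},
    {"hand":0.002,"tx":0.021,"ty":0.056,"tz":-0.11,"ax":-18.24,"ay":-44.56,"az":0},
    {"hand":0.002,"tx":0.024,"ty":0.063,"tz":-0.125,"ax":-20.52,"ay":-50.13,"az":0},
    {"hand":0.002,"tx":0.0258,"ty":0.068,"tz":-0.135,"ax":-22.8,"ay":-55.7,"az":0},
  ],
)

```text
t: 13.68
tcp_pos: [531.4, -154.3, 163.7]
tool_rot: [0.17, 0.885, -0.085, 0.425]
force: [0.5, 0.0, -2.0]
gripper_width: 6.6
```

```bash
cat > t.py <<'E'
from h import *
s=sensors.read_state(); print(s["t"],s["tcp_pos"],s["tool_rot"],s["gripper_width"],s["joints"].round(2),s["force"])
Q=R.from_quat(s["tool_rot"]).as_matrix(); lab=np.array([34,4,22.])
Rt=R.from_rotvec(np.radians(60)*ex).as_matrix()@Qg
Pt=np.array([518.,-223,118.])-Rt@(Rtp@lab+Otp)
print("label",s["tcp_pos"]+Q@(Rtp@lab+Otp),"x,y axes",(Q@Rtp)[:,0],(Q@Rtp)[:,1])
print("to go",(Pt-s["tcp_pos"]).round(1),R.from_matrix(Rt@Q.T).as_rotvec(degrees=True).round(2))
E
python3 t.py
```

```text
13.6833 [ 531.37159442 -154.32141995  163.6849866 ] [ 0.17034466  0.88492632 -0.08494088  0.42505665] 6.597800986135509 [-0.21  0.06 -0.93 -0.32 -0.14 -1.47] [ 0.49738     0.04354658 -2.0020638 ]
label [ 518.91041782 -225.11001343  156.76298823] x,y axes [-0.37510441 -0.92697549  0.00362178] [ 0.57970909 -0.23152928  0.7812372 ]
to go [ -1.6   2.4 -40.8] [-3.05 -8.07 -0.11]
```

Request:
step_arm(
  moves=[
    {"hand":0.002,"tx":0,"ty":0,"tz":-0.01,"ax":0,"ay":0,"az":0},
    {"hand":0.002,"tx":0,"ty":0,"tz":-0.02,"ax":0,"ay":0,"az":0},
    {"hand":0.002,"tx":0,"ty":0,"tz":-0.03,"ax":0,"ay":0,"az":0},
    {"hand":0.002,"tx":0,"ty":0,"tz":-0.034,"ax":0,"ay":0,"az":0},
    {"hand":0.002,"tx":0,"ty":0,"tz":-0.034,"ax":0,"ay":0,"az":0},
  ],
)

```text
t: 14.1
tcp_pos: [531.9, -155.2, 128.5]
tool_rot: [0.171, 0.886, -0.085, 0.422]
force: [-0.3, 0.7, -1.9]
gripper_width: 6.5
```

```bash
python3 t.py
```

```text
14.1 [ 531.88344597 -155.21137183  128.47856432] [ 0.17077322  0.88611576 -0.08498631  0.42238927] 6.510368757794022 [-0.21  0.17 -0.97 -0.45 -0.14 -1.47] [-0.25362841  0.71568017 -1.87037512]
label [ 519.32310099 -225.97971981  121.52884426] x,y axes [-0.37586466 -0.92666384  0.00445989] [ 0.58393582 -0.23310802  0.77761148]
to go [-2.1  3.3 -5.6] [-3.14 -8.39 -0.05]
```

Request:
step_arm(
  moves=[
    {"hand":0.002,"tx":-0.001,"ty":0.002,"tz":-0.002,"ax":-1,"ay":-2.8,"az":0},
    {"hand":0.002,"tx":-0.002,"ty":0.003,"tz":-0.004,"ax":-2,"ay":-5.6,"az":0},
    {"hand":0.002,"tx":-0.002,"ty":0.003,"tz":-0.005,"ax":-3,"ay":-8,"az":0},
    {"hand":0.002,"tx":-0.002,"ty":0.003,"tz":-0.005,"ax":-3,"ay":-8,"az":0},
    {"hand":0.002,"tx":-0.002,"ty":0.003,"tz":-0.005,"ax":-3,"ay":-8,"az":0},
  ],
)

```text
t: 14.52
tcp_pos: [537.6, -154.2, 127.4]
tool_rot: [0.166, 0.853, -0.096, 0.486]
force: [0.8, -0.1, -1.3]
gripper_width: 7.0
```

```bash
python3 t.py
python3 - <<'E'
from h import *
shot("wrist","w7"); im,p=shot("scene","s7")
print(proj(p,[[518,-223,18],[518,-223,118]]))
a=cv2.imread("pics/w7.png"); b=cv2.imread("pics/s7.png")[150:330,180:420]
cv2.imwrite("pics/v7.png",np.vstack([cv2.resize(a,(400,300)),cv2.resize(b,(400,300))]))
print(proj(camera_params("wrist"),[[518,-223,118]]))
E
```

```text
14.5167 [ 537.64862372 -154.23360364  127.37691394] [ 0.16628031  0.85278928 -0.0962185   0.48563702] 6.989153897107149 [-0.19  0.31 -1.09 -0.85 -0.17 -1.47] [ 0.83168796 -0.12504437 -1.3424145 ]
label [ 525.74670646 -225.28054711  122.38731075] x,y axes [-3.78207210e-01 -9.25720823e-01  5.13506299e-04] [ 0.47209725 -0.19240014  0.86029435]
to go [-7.9  2.3 -4.5] [-0.22 -0.61  0.07]
[[301.83154745 253.33665404]
 [303.6693129  220.68929303]]
[[294.29064037 117.5321232 ]]
```

View pics/v7.png

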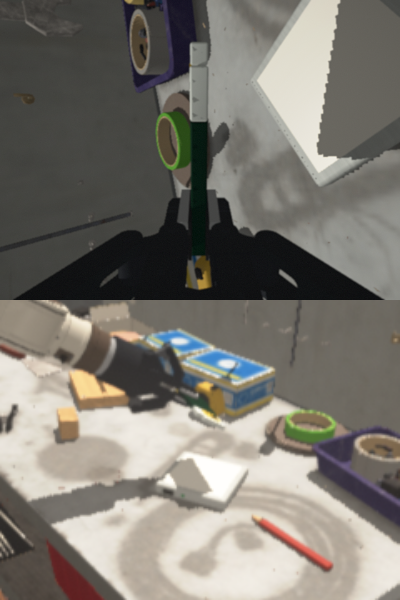

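The wrist view (top) shows the plate still straight in the grip. The scene view (bottom) shows the frosted end over the pad at about (304,219), against a predicted (303.7,220.7). Joint 3 is at its limit, so I'll ease the tilt back to ~53°.

```bash
sed -i 's/radians(60)/radians(53)/' t.py; python3 t.py | tail -1
```

```text
to go [-7.   2.3 -3.3] [2.44 5.92 0.1 ]
```

Request:
step_arm(
  moves=[
    {"hand":0.002,"tx":-0.003,"ty":0.001,"tz":-0.001,"ax":1.2,"ay":3,"az":0},
    {"hand":0.002,"tx":-0.007,"ty":0.002,"tz":-0.003,"ax":2.4,"ay":5.9,"az":0},
    {"hand":0.002,"tx":-0.007,"ty":0.002,"tz":-0.003,"ax":2.4,"ay":5.9,"az":0},
    {"hand":0.002,"tx":-0.007,"ty":0.002,"tz":-0.003,"ax":2.4,"ay":5.9,"az":0},
    {"hand":0.002,"tx":-0.007,"ty":0.002,"tz":-0.003,"ax":2.4,"ay":5.9,"az":0},
  ],
)

```text
t: 15.03
tcp_pos: [531.0, -152.9, 126.2]
tool_rot: [0.172, 0.877, -0.087, 0.44]
force: [-0.2, -0.1, -0.9]
gripper_width: 6.8
```

```bash
python3 t.py
```

```text
15.0333 [ 531.00593765 -152.86069857  126.23185346] [ 0.17154926  0.87710029 -0.08721536  0.4400675 ] 6.833949347768409 [-0.2   0.2  -1.01 -0.56 -0.15 -1.46] [-0.16153923 -0.14496347 -0.85862051]
label [ 518.47045456 -223.66117679  119.57047984] x,y axes [-3.79038064e-01 -9.25381080e-01  5.77198726e-05] [ 0.55290326 -0.22642034  0.80189264]
to go [-0.6  0.7 -1.5] [0.12 0.29 0.12]
```

Run:
```python
from h import *
im,p=shot("scene","s8")
s=sensors.read_state();Q=R.from_quat(s["tool_rot"]).as_matrix()
P=np.array([[34,4,22],[23,4,7],[23,4,37],[45,4,7],[45,4,37],[54,0,0],[-54,0,0],[20,4,0],[20,4,51]])
print(proj(p,s["tcp_pos"]+(P@Rtp.T+Otp)@Q.T).round(1).tolist(), s["t"])
cv2.imwrite("pics/v8.png",cv2.resize(im[185:285,240:373,::-1],(798,600),interpolation=cv2.INTER_CUBIC))
```

```text
[[303.8, 220.5], [306.5, 221.3], [298.3, 216.1], [309.4, 225.0], [301.0, 219.8], [311.5, 228.9], [298.4, 211.6], [308.1, 222.0], [294.0, 213.2]] 15.0833
```

View pics/v8.png

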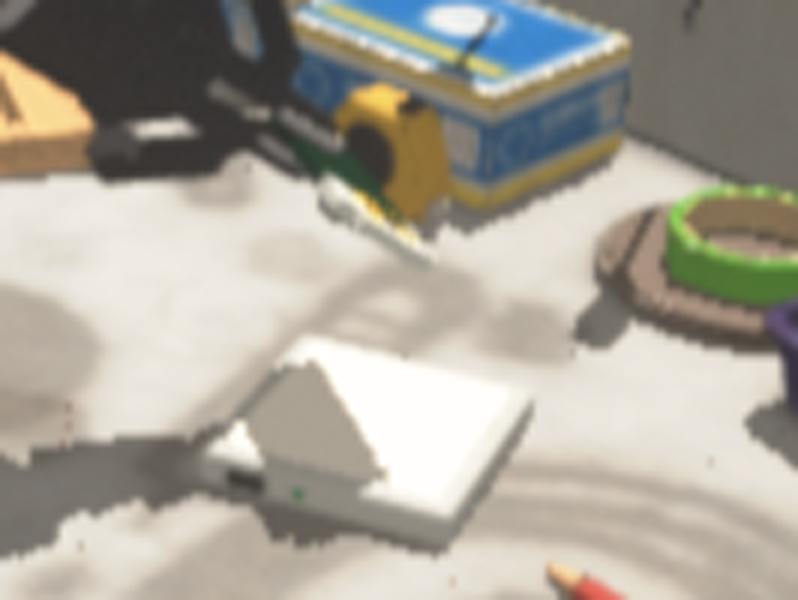

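The yellow label sits on the upper face at crop (385,215), which is scene pixel (304.2,220.8), against a predicted (303.8,220.5). The tape measure and pencil haven't moved. Handing in.

```bash
python3 -c "
from rig import job; print(job.close_job())"
```

```text
the job is handed in; nothing more can be done
None
```

I set the offcut upright on the open bench at about (432, 62) mm, well clear of the stand and pad. I then drew the plate out by its clear end, and I handed the job in at about 15 s with the gripper still holding it.

**Last checks before hand-in**
- **Label position:** I worked it out as (518.5, −223.7, 119.6) mm, about 101.6 mm above the pad top. The measured pad centre is about (518.8, −223.1).
- **Label in the picture:** The scene camera shows the yellow label on the upper face, within 1 pixel of where I expected it.
- **Attitude:** The long edges are level, and the label face is tilted up about 53° from upright.
- **Bystanders:** The tape measure and pencil looked undisturbed in the last pictures. The scraper was last seen while the plate was being lifted, and nothing went near it afterwards.

**What disagreed or went wrong**
- **Top camera:** It showed only a blank brown surface, so I used the wrist and scene cameras instead.
- **Pad centre:** Early estimates were 2–9 mm off. I used the fit to the lit square, whose sides matched each other to 0.1 mm.
- **Tilt:** A 60° tilt put joint 3 at its lower limit (read as −1.09 rad), so I backed off to 53°, where it reads −1.01. I can't tell whether that brief touch counted as passing the range.

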